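Slide the fryer cover shut and pin it

TASK

Close up the fryer on the counter: press on top of its flat sliding cover and drag it by friction toward the front until it is fully home against the front stop, never loading the thin cover with more than 18 N. Only then take the lock pin out of its stand and drop it through the cover's hole so that it is fully seated with its collar flat on the cover, and let go. Leave the canister, the basket and the spatula where they are.

Things in the scene. Friction and masses are not known exactly. Their poses are not given: they have to be found in the camera images.
- fryer: Fixed stainless counter fryer, 400 (x) by 200 (y) by 195 high. Origin on the counter under the tank; front face at x=-170, rear at x=+230; +x runs front to rear, +y left, z up. A flat cover slides along x between two guides over the tank (lips inside y=+-64, top z=166), going in under the rear hood (x=+62 to +230, top z=195, dials to 213), so its rear edge cannot be reached.
- cover: Plain level aluminium plate, 210 (x) by 142 (y) by 6 thick, no handle. Origin: middle of front edge, top surface (156 above the counter); axes as the fryer's. Slides along x only, resisting with about 4 N, and stays where left; pressed under 8 to 11 N, fingertips slip. Hard under a fingertip: a fraction of a mm is many N. Starts 70 to 110 open, with 85 or more bare between front edge and hood; home its origin is at fryer x=-135.
- cover_hole (a point): Centre of the cover's 16 mm round through hole, on the top surface: 18 mm behind the cover's front edge, 35 mm to +y of its middle. Moves with the cover.
- front_stop (a point): Top middle of the rear edge of the fixed front stop bar (12 long in x, 132 wide, top 160 above the counter, 4 above the cover). When home, the cover butts against it and can go no farther.
- lock_hole (a point): Centre of the mouth of the fixed 16 mm round hole, 30 deep, in the fryer's front rim, at the level of the cover's underside (z=150 mm above the counter; the cover's top is 6 mm higher). The cover's hole lies straight over it when the cover is home.
- stand: Black plastic block 60 x 60 x 40 high, fixed on the counter left or right of the fryer, with a 16 mm hole in the middle of its top. Origin: centre of its underside.
- pin: Steel lock pin, 77 long, about 90 g. Origin: lower tip; z up along the pin. Tip 5 wide, tapering over 10 to a 10 mm shaft; collar 24 diameter from z=28 to 32; round grip 18 diameter from z=32 to 77. Starts upright in the stand, collar on the stand's top (tip 12 above the counter). Seated in the fryer, its collar rests on the cover, its tip 22 below the lock hole's mouth.
- canister: Bystander: closed metal can, 60 diameter, 130 high, upright, on the side of the fryer opposite to the stand. Origin: centre of its underside.
- basket: Bystander: wire fry basket 150 x 110 x 100 with a black handle, standing left of the fryer. Origin: centre of its underside.
- spatula: Bystander: spatula lying to the right of the fryer. Origin: middle of it, on the counter.
Mind the look-alikes: they are no part of the job. Several things have the shape of the pin; the one meant has the colours described above.

How it is judged:
By the outcome, as a careful person would: the job done as asked, in the order asked, and still so for the second after the job is handed in, with the robot touching nothing.
It also fails if it takes over 72 s, if anything falls off the work surface, if the arm or the gripper's body presses on something with over 40 N, if the wrist force passes 120 N, or if a joint passes its speed limit or range.

ROBOT

A 6-joint arm with a two-finger parallel gripper is mounted at the origin on the work surface. World frame = base frame: x ahead of the robot, y to its left, z up, the work surface at z = 0. Lengths are in m, angles in rad, forces in N, time in s.
With the tool pointing down it reaches from about 0.325 to 0.775 m from the base axis. Payload 9.3 kg.
Tool frame: the origin (TCP) lies at the very end of the fingers, on their centre line; the grasp point (between the pads) lies 19 mm behind it; z points along the fingers, y is the direction in which the jaws open and shut (so a half turn about z gives the same grasp; the last joint's range is limited). The gripper opens to 85 mm and grips with 20 to 120 N. Pads are 22 mm wide; open, the fingers measure 114 mm over their backs; the gripper's body (76 mm by 85 mm) begins 54 mm behind the grasp point. The pads swing forward as they close: fully open they stand 13 mm farther back than shut.
Start: joints at [-1.398, 0.259, 0.021, 1.334, 0, 1.418], TCP at [0.176, -0.521, 0.231] pointing down, gripper open.
Joint ranges: [-3.04, 3.04], [-0.91, 1.82], [-1.04, 1.36], [-1.92, 1.95], [-1.52, 1.45], [-3.14, 3.14]. Speed limits (rad/s): [2.22, 2.22, 2.79, 3.14, 3.14, 3.14].

INTERFACE

Orientations are given as a unit quaternion [x, y, z, w].
In Python, from cell import status, vision, ticket gives the robot as it stands.
- The arm moves only by the tool drive_tool, never from a script. Its argument "deltas" is a list that holds one entry, the list of rows, each a list of 7 numbers: the gripper command: -1 is fully open, 1 is shut, values between are in proportion, then the shift along the tool's x, y, z as a fraction of full scale, then the turn, a rotation vector about the tool's x, y, z as a fraction of full scale. In form: [[[jaw, dx, dy, dz, ax, ay, az], ...]]. A call has exactly 10 rows; each row shifts and turns the commanded pose from where the row before left it, along the tool's axes as they then stand; what a row does not reach is not made up. Full scale, the value 1, is 40 mm for a shift and 0.1 rad for a turn. A row lasts 1/10 s, in which the tool goes at most 50 mm and 8.59 degrees, less where a joint would pass 70% of its speed; a pose out of reach is approached as far as the arm can. A call with a number of a shift or a turn outside -1 to 1 is refused whole. A call with a gripper value outside its range is refused whole. The fingers move at their own pace and stop on an object; the grip force is fixed at half the most. Time passes only in rows, so rows that do not move let the fingers close, or fill a call up. It gives the time, the measured TCP pose, the force and the opening at its end, in the units of the state.
- status.get_state(): the state, without advancing time (a new reading comes with each control period).
- vision.camera(name): name is "side" or "top"; returns the picture (384x512x3 uint8, blue, green, red); there is no depth.
- vision.calibration(name): a dict with "fx", "fy", "cx", "cy" (pixels), "T" (4x4, takes a point from camera to world coordinates). Camera axes: x right, y down, z forward; pixel columns grow to the right and rows downward; lengths in m; the calibration is good to about 2 mm. A picture is of the moment at which its call begins. calibration takes no time and is no camera call.
- ticket.sign_off(): hands the job in, once; it reports no verdict.
The state is a dict: "time": time; "qpos": joint angles; "qvel": joint speeds; "effort": joint torques, N m; "position": TCP position; "ee_rot": TCP orientation; "force": force on the tool from outside, world axes, zero at the start; "wrist_torque": the same for the moment, N m; "grip_width": finger opening in m.
Only numpy, scipy, OpenCV 4.12 (cv2) and the standard library are available. Lean on these libraries where they do the work, as an engineer would, in place of code of your own. Each camera call takes 0.05 s, during which the arm holds its last target. There are 200 camera calls.

## Working session

There is one attempt and no reset: what is moved stays moved. The work goes in short steps, Python scripts to look and compute and a tool call to move; the robot and the scene stay as the last step left them, time stands still between calls to the robot, and variables do not carry over. Pictures are saved under pics/ and viewed, about 8 in all and at most 12, crops included, and the job is handed in when it is done.

Besides the shell and the picture viewer there is one more tool, called after "Emit:" as name(argument=value, ...), one argument or row to a line, values as JSON. drive_tool: Moves the arm, as the interface text tells. Shift numbers are shares of 40 mm and turn numbers shares of 0.1 rad, none past 1 either way. Its arguments: {"type":"object","properties":{"deltas":{"type":"array"}},"required":["deltas"]}

```bash
ls; mkdir -p pics; cat > h.py <<'E'
import numpy as np, cv2
from cell import status, vision, ticket
def ray(c,u,v):
    k=vision.calibration(c);T=np.array(k["T"])
    d=T[:3,:3]@np.array([(u-k["cx"])/k["fx"],(v-k["cy"])/k["fy"],1.0]);return T[:3,3],d/np.linalg.norm(d)
def onz(c,u,v,z):
    o,d=ray(c,u,v);return o+d*(z-o[2])/d[2]
def tri(a,b):
    (o1,d1),(o2,d2)=ray(*a),ray(*b)
    s,t=np.linalg.lstsq(np.c_[d1,-d2],o2-o1,rcond=None)[0]
    p,q=o1+s*d1,o2+t*d2;return (p+q)/2,np.linalg.norm(p-q)
def proj(c,p):
    k=vision.calibration(c);q=np.linalg.inv(np.array(k["T"]))@np.r_[p,1.0]
    return k["fx"]*q[0]/q[2]+k["cx"],k["fy"]*q[1]/q[2]+k["cy"]
E
python3 - <<'E'
from h import *
for c in("side","top"):
    im=vision.camera(c);cv2.imwrite(f"pics/{c}0.png",im)
    cv2.imwrite(f"pics/{c}0b.png",cv2.resize(im,(800,600),interpolation=cv2.INTER_CUBIC))
    k=vision.calibration(c);print(c,k["fx"],k["cx"],k["cy"],np.round(k["T"],3).tolist())
s=status.get_state();print(s)
E
```

```text
pics
side 398.52593796407916 249.5788350464033 196.90481881353196 [[-0.851, -0.317, 0.419, 0.111], [-0.525, 0.51, -0.681, 0.706], [0.002, -0.799, -0.601, 0.747], [0.0, 0.0, 0.0, 1.0]]
top 398.4176420389984 261.79879625676097 194.15222323599312 [[-0.013, -0.993, 0.115, 0.389], [-1.0, 0.015, 0.009, -0.001], [-0.011, -0.115, -0.993, 1.433], [0.0, 0.0, 0.0, 1.0]]
{'time': 0.1, 'qpos': array([-1.39762971e+00,  2.59145931e-01,  2.08631509e-02,  1.33368411e+00,
       -2.45996476e-05,  1.41823024e+00]), 'qvel': array([-1.90167084e-03, -2.07353883e-03,  1.91814974e-03,  8.17628955e-05,
       -1.48604703e-04, -1.63790461e-03]), 'effort': array([ 3.28950977e-03, -5.56695020e+01,  3.45071518e+01,  1.16386742e-02,
       -2.37805807e-04,  6.11350927e-06]), 'position': array([ 0.17596724, -0.5208442 ,  0.2307312 ]), 'ee_rot': array([ 9.86766396e-01,  1.62147269e-01, -1.83276192e-05, -5.85123838e-04]), 'force': array([-0.39678244, -0.10927911, -0.10019686]), 'wrist_torque': array([-0.04435611,  0.00866803,  0.0031987 ]), 'grip_width': 0.08513049296248326}
```

View pics/top0b.png

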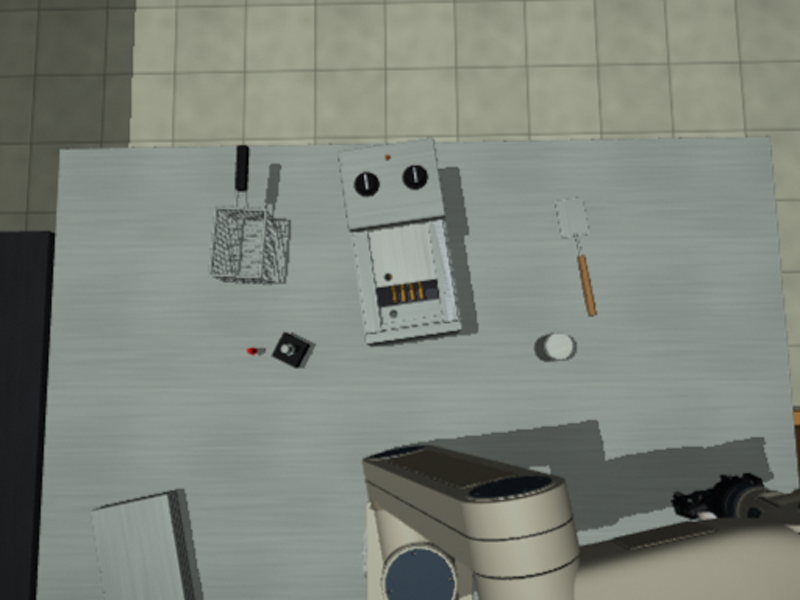

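View pics/side0b.png

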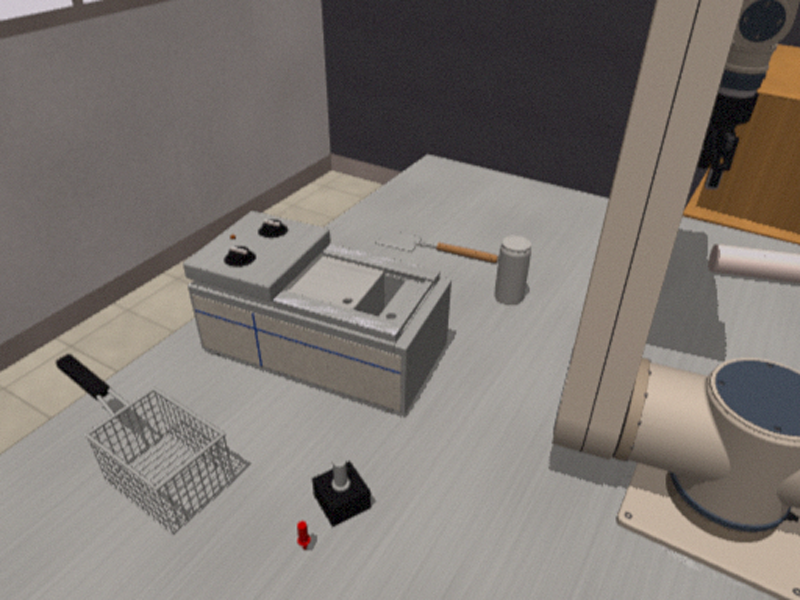

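The top view (800x600 scaling) shows the fryer ahead of the robot, yawed slightly. The cover hole is near (388,277), the lock hole near (393,313), the stand with the steel pin near (290,350) and the red look-alike near (253,351). The side view shows both holes at about (347,300) and (391,316), and the pin at (340,472). Next I'll measure sub-pixel.

```bash
python3 - <<'E'
from h import *
t=cv2.imread("pics/top0.png");s=cv2.imread("pics/side0.png")
a=cv2.resize(t[85:225,165:305],(560,560),interpolation=cv2.INTER_CUBIC)   # 4x
b=cv2.resize(s[130:270,115:295],(720,560),interpolation=cv2.INTER_CUBIC)
cv2.imwrite("pics/c1.png",cv2.resize(np.hstack([a[:, :400],b[:, 160:560]]),(800,560)))
def dark(c,im,u,v,z,r=6,inv=False):
    u0,v0=int(round(u)),int(round(v));g=cv2.cvtColor(im,cv2.COLOR_BGR2GRAY)[v0-r:v0+r+1,u0-r:u0+r+1].astype(float)
    w=(g-np.median(g))if inv else np.median(g)-g
    w=np.clip(w-0.35*w.max(),0,None)
    n,l=cv2.connectedComponents((w>0).astype(np.uint8));k=l[np.unravel_index(w.argmax(),w.shape)];w=w*(l==k)
    yy,xx=np.mgrid[-r:r+1,-r:r+1];p=(u0+(w*xx).sum()/w.sum(),v0+(w*yy).sum()/w.sum());print(c,np.round(p,2),int((w>0).sum()),np.round(onz(c,*p,z),4));return p
f=1/1.5625
ct=dark("top",t,388*f,277*f,.156,4);cs=dark("side",s,347*f,300*f,.156,4)
lt=dark("top",t,393*f,313*f,.15,3);ls=dark("side",s,391*f,316*f,.15,3)
print("cover hole",tri(("top",*ct),("side",*cs)));print("lock",tri(("top",*lt),("side",*ls)))
for n,p,z in(("pintop",(288,349),.089),):
    print(onz("top",p[0]*f,p[1]*f,z))
print("pintop side",onz("side",340*f,464*f,.089))
E
```

```text
top [247.85 176.91] 21 [0.5944 0.0553 0.156 ]
side [221.89 192.35] 20 [0.5925 0.0566 0.156 ]
top [251.45 200.07] 18 [0.5194 0.0446 0.15  ]
side [249.76 201.89] 16 [0.5167 0.0464 0.15  ]
cover hole (array([0.59421938, 0.05514489, 0.1545047 ]), np.float64(0.0010020269068297303))
lock (array([0.51887285, 0.04435039, 0.14786437]), np.float64(0.0016069773858758338))
[0.44986124 0.27423685 0.089     ]
pintop side [0.44590075 0.28703678 0.089     ]
```

View pics/c1.png

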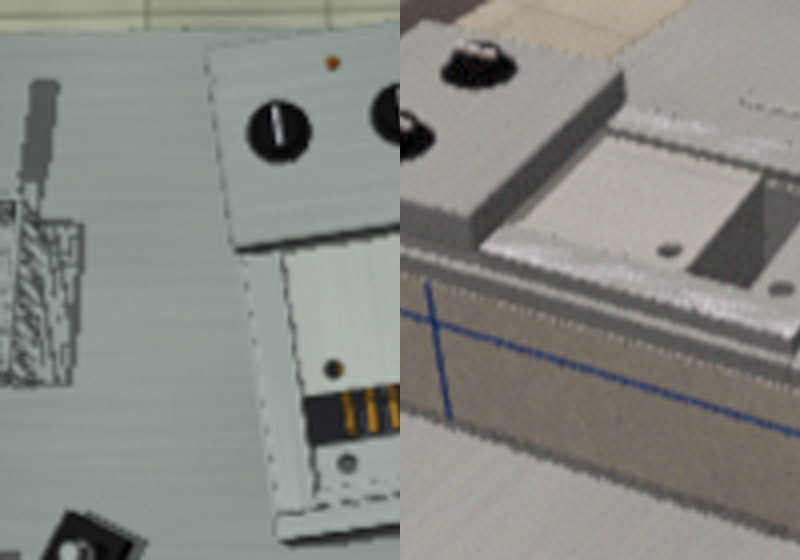

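The two views agree to about 2 mm. Yaw of the lock-to-cover direction is about 0.144 rad and the cover is 76 mm open, both plausible. I'll go above the cover's middle with the tool x along fryer +y (wrist near mid-range).

```bash
cat >> h.py <<'E'
from scipy.spatial.transform import Rotation as R
from scipy.optimize import fsolve
def twist(target,yaw,n,p=None,q=None):
    "equal rows (units of the tool) that lead from the present pose to target, tool down at yaw"
    s=status.get_state();p0=s["position"]if p is None else np.array(p);r0=R.from_quat(s["ee_rot"]if q is None else q)
    rt=R.from_euler("z",yaw)*R.from_euler("x",np.pi)
    w=(r0.inv()*rt).as_rotvec()/n
    A=sum(((r0*R.from_rotvec(w*i)).as_matrix() for i in range(n)),np.zeros((3,3)))
    d=np.linalg.solve(A,np.array(target)-p0);print(n,"rows shift",np.round(d/.04,3),"turn",np.round(w/.1,3))
YAW=.1435;fx=np.array([np.cos(YAW),np.sin(YAW),0]);fy=np.array([-np.sin(YAW),np.cos(YAW),0])
LOCK=np.array([.518,.045,.150]);F0=LOCK+.117*fx-.035*fy-[0,0,.150]
E
python3 - <<'E'
from h import *
print(F0);twist(F0+[0,0,.215],YAW+np.pi/2,20)
E
```

```text
[0.6388027  0.02709168 0.        ]
20 rows shift [0.966 0.112 0.02 ] turn [-0.    -0.    -0.694]
```

Emit:
drive_tool(
  deltas=[
    [[1,0.966,0.112,0.02,0,0,-0.694],[1,0.966,0.112,0.02,0,0,-0.694],[1,0.966,0.112,0.02,0,0,-0.694],[1,0.966,0.112,0.02,0,0,-0.694],[1,0.966,0.112,0.02,0,0,-0.694],[1,0.966,0.112,0.02,0,0,-0.694],[1,0.966,0.112,0.02,0,0,-0.694],[1,0.966,0.112,0.02,0,0,-0.694],[1,0.966,0.112,0.02,0,0,-0.694],[1,0.966,0.112,0.02,0,0,-0.694]],
  ],
)

```text
time: 1.1
position: [0.5075, -0.3295, 0.2227]
ee_rot: [0.872, 0.489, -0.0, -0.0]
force: [-0.2, -1.1, 0.6]
grip_width: -0.0003
```

Emit:
drive_tool(
  deltas=[
    [[1,0.966,0.112,0.02,0,0,-0.694],[1,0.966,0.112,0.02,0,0,-0.694],[1,0.966,0.112,0.02,0,0,-0.694],[1,0.966,0.112,0.02,0,0,-0.694],[1,0.966,0.112,0.02,0,0,-0.694],[1,0.966,0.112,0.02,0,0,-0.694],[1,0.966,0.112,0.02,0,0,-0.694],[1,0.966,0.112,0.02,0,0,-0.694],[1,0.966,0.112,0.02,0,0,-0.694],[1,0.966,0.112,0.02,0,0,-0.694]],
  ],
)

```text
time: 2.1
position: [0.6387, 0.0285, 0.2146]
ee_rot: [0.654, 0.757, -0.0, -0.0]
force: [-0.1, -1.3, -0.1]
grip_width: 0.0002
```

Emit:
drive_tool(
  deltas=[
    [[1,0,0,0.25,0,0,0],[1,0,0,0.25,0,0,0],[1,0,0,0.25,0,0,0],[1,0,0,0.25,0,0,0],[1,0,0,0.2,0,0,0],[1,0,0,0.1,0,0,0],[1,0,0,0.05,0,0,0],[1,0,0,0.03,0,0,0],[1,0,0,0,0,0,0],[1,0,0,0,0,0,0]],
  ],
)

```text
time: 3.1
position: [0.6388, 0.0269, 0.1605]
ee_rot: [0.655, 0.756, 0.0, 0.0]
force: [-1.2, -0.7, 0.8]
grip_width: 0.0001
```

```bash
python3 - <<'E'
from h import *
s=status.get_state();print(s["position"],s["ee_rot"],s["force"],s["qpos"])
a=vision.camera("top");b=vision.camera("side")
cv2.imwrite("pics/c2.png",np.hstack([cv2.resize(a[100:230,200:300],(400,520)),cv2.resize(b[130:260,180:280],(400,520))]))
E
```

```text
[0.63880483 0.02692188 0.16045086] [6.54792344e-01 7.55808765e-01 1.87697676e-04 2.49082613e-04] [-1.15237832 -0.7076095   0.75266839] [-8.90156254e-02  4.36276064e-01  1.08275642e-01  1.24217227e+00
  1.30238612e-05  1.33880015e+00]
```

View pics/c2.png

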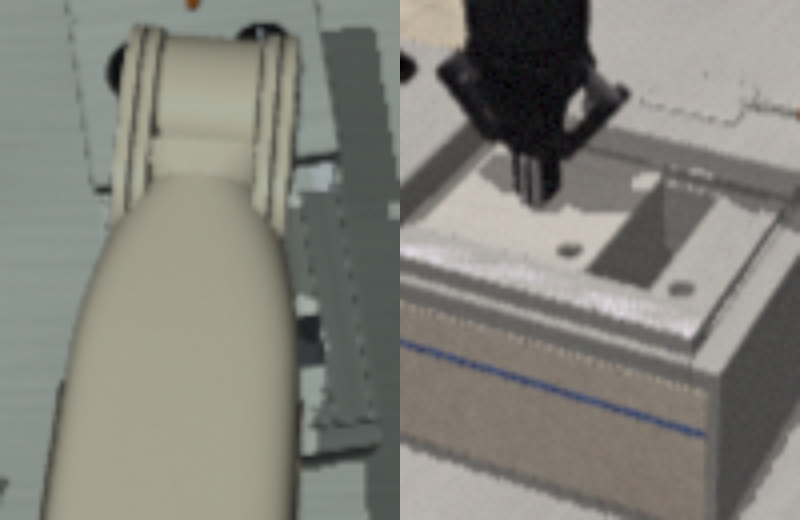

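The side crop shows the shut fingertips at about (540,195), over the cover behind its hole (570,250), with the cover's front edge and the lock hole (682,288) clear of them. Now I'll go down in small steps.

Emit:
drive_tool(
  deltas=[
    [[1,0,0,0.02,0,0,0],[1,0,0,0.02,0,0,0],[1,0,0,0.02,0,0,0],[1,0,0,0.02,0,0,0],[1,0,0,0.015,0,0,0],[1,0,0,0.005,0,0,0],[1,0,0,0,0,0,0],[1,0,0,0,0,0,0],[1,0,0,0,0,0,0],[1,0,0,0,0,0,0]],
  ],
)

```text
time: 4.2
position: [0.6386, 0.0269, 0.1562]
ee_rot: [0.655, 0.756, 0.0, 0.0]
force: [-1.1, 0.0, 1.6]
grip_width: 0.0003
```

Emit:
drive_tool(
  deltas=[
    [[1,0,0,0.003,0,0,0],[1,0,0,0.002,0,0,0],[1,0,0,0,0,0,0],[1,0,0,0,0,0,0],[1,0,0,0,0,0,0],[1,0,0,0,0,0,0],[1,0,0,0,0,0,0],[1,0,0,0,0,0,0],[1,0,0,0,0,0,0],[1,0,0,0,0,0,0]],
  ],
)

```text
time: 5.2
position: [0.6387, 0.0269, 0.1561]
ee_rot: [0.655, 0.756, 0.0, 0.0]
force: [-1.5, 0.0, 6.3]
grip_width: 0.0002
```

Emit:
drive_tool(
  deltas=[
    [[1,0,0,0.0025,0,0,0],[1,0,0,0,0,0,0],[1,0,0,0,0,0,0],[1,0,0,0,0,0,0],[1,0,0,0,0,0,0],[1,0,0,0,0,0,0],[1,0,0,0,0,0,0],[1,0,0,0,0,0,0],[1,0,0,0,0,0,0],[1,0,0,0,0,0,0]],
  ],
)

```text
time: 6.2
position: [0.6387, 0.0269, 0.1561]
ee_rot: [0.655, 0.756, 0.0, 0.0]
force: [-2.1, 0.1, 6.1]
grip_width: 0.0001
```

```bash
python3 -c "
from h import *
F=[]
for i in range(4): F.append(status.get_state()['force']); vision.camera('side')
print(np.round(F,2),status.get_state()['position'])"
```

```text
[[-2.06  0.06  6.12]
 [-2.58  0.45  6.09]
 [-1.37  0.34  6.  ]
 [-2.72 -0.46  6.2 ]] [0.63866059 0.02692511 0.15608985]
```

Emit:
drive_tool(
  deltas=[
    [[1,0,0,0.0025,0,0,0],[1,0,0,0,0,0,0],[1,0,0,0,0,0,0],[1,0,0,0,0,0,0],[1,0,0,0,0,0,0],[1,0,0,0,0,0,0],[1,0,0,0,0,0,0],[1,0,0,0,0,0,0],[1,0,0,0,0,0,0],[1,0,0,0,0,0,0]],
  ],
)

```text
time: 7.4
position: [0.6387, 0.0269, 0.1561]
ee_rot: [0.655, 0.756, 0.0, 0.0]
force: [-2.4, 0.1, 6.7]
grip_width: 0.0004
```

Emit:
drive_tool(
  deltas=[
    [[1,0,0,0.0025,0,0,0],[1,0,0,0.0025,0,0,0],[1,0,0,0,0,0,0],[1,0,0,0,0,0,0],[1,0,0,0,0,0,0],[1,0,0,0,0,0,0],[1,0,0,0,0,0,0],[1,0,0,0,0,0,0],[1,0,0,0,0,0,0],[1,0,0,0,0,0,0]],
  ],
)

```text
time: 8.4
position: [0.6387, 0.0269, 0.1561]
ee_rot: [0.655, 0.756, 0.0, 0.0]
force: [-2.6, 0.3, 7.3]
grip_width: -0.0001
```

Emit:
drive_tool(
  deltas=[
    [[1,0,0,0.0025,0,0,0],[1,0,0,0.0025,0,0,0],[1,0,0,0.0025,0,0,0],[1,0,0,0.0025,0,0,0],[1,0,0,0,0,0,0],[1,0,0,0,0,0,0],[1,0,0,0,0,0,0],[1,0,0,0,0,0,0],[1,0,0,0,0,0,0],[1,0,0,0,0,0,0]],
  ],
)

```text
time: 9.4
position: [0.6387, 0.0269, 0.1561]
ee_rot: [0.655, 0.756, 0.0, 0.0]
force: [-2.8, -0.1, 10.1]
grip_width: 0.0003
```

Emit:
drive_tool(
  deltas=[
    [[1,0,0,0.0025,0,0,0],[1,0,0,0.0025,0,0,0],[1,0,0,0.0025,0,0,0],[1,0,0,0.0025,0,0,0],[1,0,0,0.0025,0,0,0],[1,0,0,0,0,0,0],[1,0,0,0,0,0,0],[1,0,0,0,0,0,0],[1,0,0,0,0,0,0],[1,0,0,0,0,0,0]],
  ],
)

```text
time: 10.4
position: [0.6389, 0.0269, 0.156]
ee_rot: [0.655, 0.756, 0.001, 0.001]
force: [-3.9, 0.7, 12.4]
grip_width: 0.0001
```

Emit:
drive_tool(
  deltas=[
    [[1,0,-0.005,0,0,0,0],[1,0,-0.005,0,0,0,0],[1,0,-0.005,0,0,0,0],[1,0,-0.005,0,0,0,0],[1,0,-0.01,0,0,0,0],[1,0,-0.01,0,0,0,0],[1,0,-0.01,0,0,0,0],[1,0,0,0,0,0,0],[1,0,0,0,0,0,0],[1,0,0,0,0,0,0]],
  ],
)

```text
time: 11.4
position: [0.6384, 0.0269, 0.1561]
ee_rot: [0.655, 0.756, 0.002, 0.002]
force: [2.3, 2.3, 9.7]
grip_width: -0.0001
```

Emit:
drive_tool(
  deltas=[
    [[1,0,-0.005,0.0025,0,0,0],[1,0,-0.005,0.0025,0,0,0],[1,0,-0.005,0.0025,0,0,0],[1,0,-0.005,0.0025,0,0,0],[1,0,-0.01,0.0025,0,0,0],[1,0,-0.01,0.0025,0,0,0],[1,0,-0.01,0,0,0,0],[1,0,0,0,0,0,0],[1,0,0,0,0,0,0],[1,0,0,0,0,0,0]],
  ],
)

```text
time: 12.4
position: [0.6368, 0.0266, 0.1561]
ee_rot: [0.655, 0.756, 0.002, 0.002]
force: [3.2, 2.2, 12.6]
grip_width: -0.0001
```

Emit:
drive_tool(
  deltas=[
    [[1,0,-0.02,0.0025,0,0,0],[1,0,-0.02,0.0025,0,0,0],[1,0,-0.02,0,0,0,0],[1,0,-0.02,0,0,0,0],[1,0,-0.02,0,0,0,0],[1,0,-0.02,0,0,0,0],[1,0,-0.02,0,0,0,0],[1,0,-0.02,0,0,0,0],[1,0,0,0,0,0,0],[1,0,0,0,0,0,0]],
  ],
)

```text
time: 13.4
position: [0.6305, 0.0258, 0.156]
ee_rot: [0.655, 0.756, 0.002, 0.002]
force: [2.7, 2.9, 13.8]
grip_width: -0.0001
```

```bash
python3 -c "
from h import *
s=status.get_state();print(s['position'],s['ee_rot'],s['force'])
b=vision.camera('side');cv2.imwrite('pics/s3.png',b)
cv2.imwrite('pics/s3b.png',cv2.resize(b[150:220,190:290],(800,560),interpolation=cv2.INTER_CUBIC))"
```

```text
[0.63046661 0.0258172  0.15603751] [0.65464487 0.75593003 0.00226785 0.0021764 ] [ 2.65775401  2.86426121 13.82567171]
```

View pics/s3b.png

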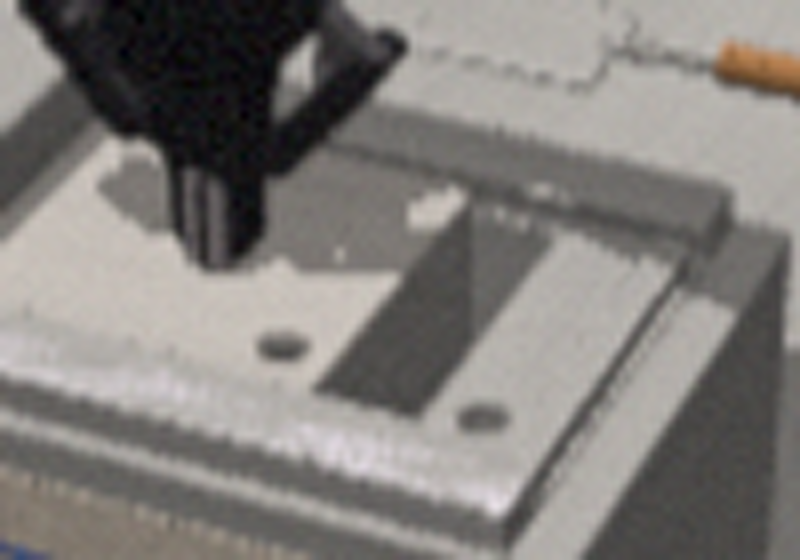

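The cover hole has moved to about (225.4,193.3) in the side view, so the cover follows the fingertips. Dragging on.

Emit:
drive_tool(
  deltas=[
    [[1,0,-0.02,0,0,0,0],[1,0,-0.03,0,0,0,0],[1,0,-0.04,0,0,0,0],[1,0,-0.04,0,0,0,0],[1,0,-0.04,0,0,0,0],[1,0,-0.04,0,0,0,0],[1,0,-0.04,0,0,0,0],[1,0,-0.03,0,0,0,0],[1,0,-0.02,0,0,0,0],[1,0,0,0,0,0,0]],
  ],
)

```text
time: 14.45
position: [0.6185, 0.0242, 0.156]
ee_rot: [0.655, 0.756, 0.002, 0.002]
force: [3.4, 3.1, 13.3]
grip_width: 0.0001
```

Emit:
drive_tool(
  deltas=[
    [[1,0,-0.02,0.0025,0,0,0],[1,0,-0.04,0,0,0,0],[1,0,-0.04,0,0,0,0],[1,0,-0.04,0,0,0,0],[1,0,-0.04,0,0,0,0],[1,0,-0.04,0,0,0,0],[1,0,-0.04,0,0,0,0],[1,0,-0.04,0,0,0,0],[1,0,-0.03,0,0,0,0],[1,0,-0.02,0,0,0,0]],
  ],
)

```text
time: 15.45
position: [0.6049, 0.0224, 0.156]
ee_rot: [0.655, 0.756, 0.003, 0.002]
force: [3.3, 5.6, 15.3]
grip_width: 0.0001
```

Emit:
drive_tool(
  deltas=[
    [[1,0,-0.03,0,0,0,0],[1,0,-0.04,0,0,0,0],[1,0,-0.04,0,0,0,0],[1,0,-0.04,0,0,0,0],[1,0,-0.04,0,0,0,0],[1,0,-0.04,0,0,0,0],[1,0,-0.04,0,0,0,0],[1,0,-0.04,0,0,0,0],[1,0,-0.03,0,0,0,0],[1,0,-0.02,0,0,0,0]],
  ],
)

```text
time: 16.45
position: [0.5906, 0.0205, 0.156]
ee_rot: [0.655, 0.756, 0.003, 0.002]
force: [3.8, 4.6, 15.3]
grip_width: -0.0002
```

```bash
cat >> h.py <<'E'
def dark(c,im,u,v,r=4):
    u0,v0=int(round(u)),int(round(v));g=cv2.cvtColor(im,cv2.COLOR_BGR2GRAY)[v0-r:v0+r+1,u0-r:u0+r+1].astype(float)
    w=np.median(g)-g;w=np.clip(w-.35*w.max(),0,None)
    l=cv2.connectedComponents((w>0).astype(np.uint8))[1];w=w*(l==l[np.unravel_index(w.argmax(),w.shape)])
    yy,xx=np.mgrid[-r:r+1,-r:r+1];return u0+(w*xx).sum()/w.sum(),v0+(w*yy).sum()/w.sum()
E
python3 -c "
from h import *
s=status.get_state();print(s['position'],s['force'])
b=vision.camera('side');cv2.imwrite('pics/s4.png',b)
d=(s['position'][:2]-F0[:2])@fx[:2];print('tcp fryer x',d)
h=np.array([.5925,.0566,.156])+d*fx;u=proj('side',h);p=dark('side',b,*u);q=onz('side',*p,.156);print(u,p,q,'cover moved',(q-[.5925,.0566,.156])@fx,'to go',(q-[.5167,.0464,.156])@fx)"
```

```text
[0.59062192 0.02046772 0.15599722] [ 3.79510642  4.57298718 15.26778465]
tcp fryer x -0.04863283327884106
(np.float64(239.52773433232966), np.float64(197.0184638522403)) (np.float64(239.35629335976213), np.float64(197.1302562650432)) [0.54447736 0.05025407 0.156     ] cover moved -0.04843655658313916 to go 0.02804301717529983
```

Emit:
drive_tool(
  deltas=[
    [[1,0.005,-0.03,-0.002,0,0,0],[1,0.005,-0.04,-0.002,0,0,0],[1,0.005,-0.05,0,0,0,0],[1,0.002,-0.05,0,0,0,0],[1,0,-0.05,0,0,0,0],[1,0,-0.05,0,0,0,0],[1,0,-0.05,0,0,0,0],[1,0,-0.04,0,0,0,0],[1,0,-0.03,0,0,0,0],[1,0,-0.02,0,0,0,0]],
  ],
)

```text
time: 17.5
position: [0.5743, 0.0183, 0.156]
ee_rot: [0.655, 0.756, 0.002, 0.002]
force: [3.4, 2.5, 14.3]
grip_width: 0.0004
```

Emit:
drive_tool(
  deltas=[
    [[1,0.001,-0.02,0,0,0,0],[1,0,-0.03,0,0,0,0],[1,0,-0.04,0,0,0,0],[1,0,-0.04,0,0,0,0],[1,0,-0.03,0,0,0,0],[1,0,-0.02,0,0,0,0],[1,0,-0.02,0,0,0,0],[1,0,-0.01,0,0,0,0],[1,0,-0.01,0,0,0,0],[1,0,0,0,0,0,0]],
  ],
)

```text
time: 18.5
position: [0.5656, 0.0171, 0.156]
ee_rot: [0.655, 0.756, 0.002, 0.002]
force: [3.5, 3.7, 14.4]
grip_width: -0.0001
```

Emit:
drive_tool(
  deltas=[
    [[1,0.001,-0.01,0,0,0,0],[1,0,-0.01,0,0,0,0],[1,0,-0.01,0,0,0,0],[1,0,-0.01,0,0,0,0],[1,0,-0.01,0,0,0,0],[1,0,-0.01,0,0,0,0],[1,0,-0.01,0,0,0,0],[1,0,-0.005,0,0,0,0],[1,0,0,0,0,0,0],[1,0,0,0,0,0,0]],
  ],
)

```text
time: 19.5
position: [0.5627, 0.0168, 0.156]
ee_rot: [0.655, 0.756, 0.002, 0.002]
force: [3.1, 2.9, 15.2]
grip_width: -0.0002
```

Roughly 0 to 1 mm should be left, so I'll push slowly until the drag force rises at the stop.

Emit:
drive_tool(
  deltas=[
    [[1,0,-0.008,-0.002,0,0,0],[1,0,-0.008,-0.002,0,0,0],[1,0,-0.008,0,0,0,0],[1,0,-0.008,0,0,0,0],[1,0,-0.008,0,0,0,0],[1,0,-0.005,0,0,0,0],[1,0,-0.005,0,0,0,0],[1,0,0,0,0,0,0],[1,0,0,0,0,0,0],[1,0,0,0,0,0,0]],
  ],
)

```text
time: 20.5
position: [0.5615, 0.0163, 0.156]
ee_rot: [0.655, 0.756, 0.003, 0.003]
force: [6.3, 3.1, 11.2]
grip_width: 0.0004
```

Emit:
drive_tool(
  deltas=[
    [[1,0,-0.005,0.003,0,0,0],[1,0,-0.005,0.003,0,0,0],[1,0,-0.005,0,0,0,0],[1,0,-0.005,0,0,0,0],[1,0,-0.005,0,0,0,0],[1,0,-0.005,0,0,0,0],[1,0,0,0,0,0,0],[1,0,0,0,0,0,0],[1,0,0,0,0,0,0],[1,0,0,0,0,0,0]],
  ],
)

```text
time: 21.5
position: [0.5606, 0.0161, 0.156]
ee_rot: [0.655, 0.756, 0.003, 0.003]
force: [7.7, 2.1, 12.4]
grip_width: -0.0002
```

```bash
python3 -c "
from h import *
b=vision.camera('side');cv2.imwrite('pics/s5.png',b)
p=dark('side',b,249.8,200.6);q=onz('side',*p,.156);print(p,q,'cover moved',(q-[.5925,.0566,.156])@fx, 'lock ideal px',proj('side',[.5167,.0464,.156]))
cv2.imwrite('pics/s5b.png',cv2.resize(b[150:220,200:300],(800,560),interpolation=cv2.INTER_CUBIC))"
```

```text
(np.float64(249.7736568457539), np.float64(199.9449740034662)) [0.51662538 0.0464298  0.156     ] cover moved -0.07654916344409517 lock ideal px (np.float64(249.75408908988425), np.float64(199.92892014855758))
```

View pics/s5b.png

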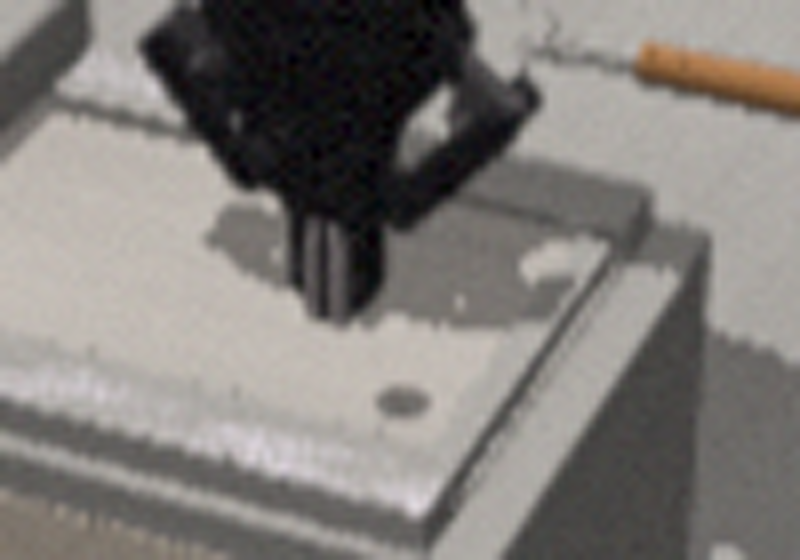

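The side crop shows the cover hole at (402,401), i.e. full-image px (249.8,199.9). The projected home position is (249.75,199.93), no tank gap is left, and the drag force has risen to 8 N against the stop. The cover is home. I'll lift off and measure the pin from the first pictures.

Emit:
drive_tool(
  deltas=[
    [[1,0,0,-0.05,0,0,0],[1,0,0,-0.2,0,0,0],[1,0,0,-0.4,0,0,0],[1,0,0,-0.4,0,0,0],[1,0,0,-0.4,0,0,0],[1,0,0,-0.4,0,0,0],[1,0,0,-0.2,0,0,0],[1,0,0,0,0,0,0],[1,0,0,0,0,0,0],[1,0,0,0,0,0,0]],
  ],
)

```text
time: 22.55
position: [0.5568, 0.016, 0.2348]
ee_rot: [0.655, 0.756, -0.0, -0.001]
force: [0.1, -0.9, -0.5]
grip_width: -0.0003
```

```bash
python3 - <<'E'
from h import *
t=cv2.imread("pics/top0.png");s=cv2.imread("pics/side0.png")
a=t[205:245,150:206];b=s[285:357,180:250]
cv2.imwrite("pics/c6.png",np.hstack([cv2.resize(a,(448,320),interpolation=cv2.INTER_NEAREST),cv2.resize(b,(311,320),interpolation=cv2.INTER_NEAREST)]))
for c,im,(x0,y0,x1,y1)in(("top",t,(165,205,206,245)),("side",s,(190,290,245,340))):
    g=cv2.cvtColor(im,cv2.COLOR_BGR2GRAY)[y0:y1,x0:x1]
    m=(g<70).astype(np.uint8);n,l,st,ce=cv2.connectedComponentsWithStats(m);k=1+st[1:,4].argmax()
    cs,_=cv2.findContours((l==k).astype(np.uint8),cv2.RETR_EXTERNAL,cv2.CHAIN_APPROX_NONE);h=cv2.convexHull(cs[0])
    print(c,"black box",st[k],"minrect",cv2.minAreaRect(h))
    hm=cv2.fillConvexPoly(np.zeros_like(m),h,1)
    br=((g>95)&(hm>0)).astype(np.uint8);n,l,st,ce=cv2.connectedComponentsWithStats(br);print([(st[i].tolist(),np.round(ce[i]+[x0,y0],2).tolist())for i in range(1,n)if st[i][4]>3])
E
```

```text
top black box [  9   8  25  22 291] minrect ((21.30000114440918, 18.400001525878906), (18.782970428466797, 17.441329956054688), 26.56505012512207)
[([15, 16, 6, 5, 22], [182.14, 222.77])]
side black box [ 10   6  38  41 856] minrect ((28.300003051757812, 25.100000381469727), (32.64659118652344, 32.64659118652344), 63.43495178222656)
[([26, 7, 5, 3, 7], [218.0, 298.0]), ([23, 17, 11, 7, 40], [217.62, 310.55])]
```

View pics/c6.png

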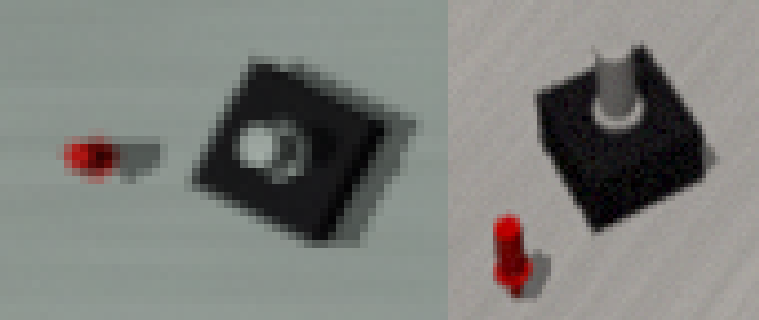

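```bash
python3 - <<'E'
from h import *
print("pin top/top cam",onz("top",182.0,222.8,.089));print("collar/top cam",onz("top",183.6,223.3,.044))
print("collar/side",onz("side",217.6,310.3,.044));print("tri collar",tri(("top",183.6,223.3),("side",217.6,310.3)))
print("red base top",onz("top",162.5,224.2,.0),onz("side",180+(515-448)/4.443-.5,285+295/4.443-.5,0))
s=status.get_state();print(s["position"],s["qpos"][5])
E
```

```text
pin top/top cam [0.45185732 0.28210113 0.089     ]
collar/top cam [0.45213196 0.28597931 0.044     ]
collar/side [0.44822106 0.28735701 0.044     ]
tri collar (array([0.45106887, 0.28596147, 0.0407541 ]), np.float64(0.0027577959514892662))
red base top [0.45194301 0.37115587 0.        ] [0.45104752 0.36867787 0.        ]
[0.55678308 0.01599588 0.23482566] 1.3059295521268544
```

```bash
python3 - <<'E'
from h import *
twist([.4505,.2855,.150],YAW+np.pi/2,10)
E
```

```text
10 rows shift [ 0.705 -0.167  0.212] turn [-0.002 -0.    -0.001]
```

Emit:
drive_tool(
  deltas=[
    [[-1,0.7,-0.17,0,0,0,0],[-1,0.7,-0.17,0,0,0,0],[-1,0.7,-0.17,0,0,0,0],[-1,0.7,-0.17,0,0,0,0],[-1,0.8,-0.17,0.3,0,0,0],[-1,0.8,-0.17,0.4,0,0,0],[-1,0.8,-0.17,0.5,0,0,0],[-1,0.8,-0.17,0.5,0,0,0],[-1,0.6,-0.17,0.3,0,0,0],[-1,0.45,-0.14,0.12,0,0,0]],
  ],
)

```text
time: 23.55
position: [0.4491, 0.2866, 0.1489]
ee_rot: [0.654, 0.756, -0.001, -0.001]
force: [0.7, -0.3, 1.3]
grip_width: 0.0853
```

```bash
python3 -c "
from h import *
b=vision.camera('side');cv2.imwrite('pics/s7.png',b)
s=status.get_state();print(s['position'],s['ee_rot'],s['force'],s['qpos'])
print('tcp px',proj('side',s['position']),'pin top px at estimate',proj('side',[.4505,.2855,.089]))
twist([.4505,.2855,.09],YAW+np.pi/2,10)
cv2.imwrite('pics/s7b.png',cv2.resize(b[210:340,150:290],(600,557),interpolation=cv2.INTER_CUBIC))"
```

```text
[0.44818178 0.28804065 0.14869175] [ 0.65403638  0.75646075 -0.00139304 -0.00126823] [-2.36495303  0.44015148 -0.41360916] [ 4.13036634e-01  2.69536520e-01 -1.78069474e-01  1.12679676e+00
  1.09068463e-03  1.83885388e+00]
tcp px (np.float64(214.9585838473428), np.float64(277.18344007519096)) pin top px at estimate (np.float64(216.21390890431536), np.float64(295.51499882458467))
10 rows shift [-0.007  0.005  0.147] turn [-0.004 -0.     0.001]
```

View pics/s7b.png

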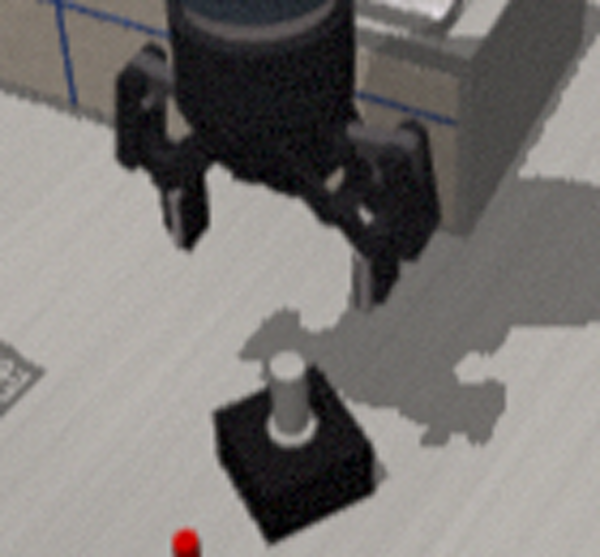

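The side crop shows the steel pin's top at (288,366) in the crop, about px (216.7,295), within 1 px of my estimate. It sits centred between the open fingertips (187,245) and (365,308). Going down and gripping.

Emit:
drive_tool(
  deltas=[
    [[-1,-0.03,0.03,0.2,0,0,0],[-1,-0.02,0.02,0.4,0,0,0],[-1,0,0,0.4,0,0,0],[-1,0,0,0.4,0,0,0],[-1,0,0,0.4,0,0,0],[-1,0,0,0.3,0,0,0],[-1,0,0,0.2,0,0,0],[-1,0,0,0.1,0,0,0],[-1,0,0,0.05,0,0,0],[-1,0,0,0,0,0,0]],
  ],
)

```text
time: 24.6
position: [0.4533, 0.2839, 0.0531]
ee_rot: [0.655, 0.756, 0.0, 0.0]
force: [0.7, 0.2, -0.4]
grip_width: 0.0853
```

Emit:
drive_tool(
  deltas=[
    [[0.3,0,0,0,0,0,0],[0.3,0,0,0,0,0,0],[0.5,0,0,0,0,0,0],[0.6,0,0,0,0,0,0],[0.7,0,0,0,0,0,0],[1,0,0,0,0,0,0],[1,0,0,0,0,0,0],[1,0,0,0,0,0,0],[1,0,0,0,0,0,0],[1,0,0,0,0,0,0]],
  ],
)

```text
time: 25.6
position: [0.4532, 0.2839, 0.0532]
ee_rot: [0.655, 0.756, 0.0, 0.0]
force: [-1.2, -0.5, 5.4]
grip_width: 0.0166
```

Emit:
drive_tool(
  deltas=[
    [[1,0,0,-0.1,0,0,0],[1,0,0,-0.3,0,0,0],[1,0,0,-0.5,0,0,0],[1,0,0,-0.7,0,0,0],[1,0,0,-0.8,0,0,0],[1,0,0,-0.8,0,0,0],[1,0,0,-0.7,0,0,0],[1,0,0,-0.4,0,0,0],[1,0,0,-0.2,0,0,0],[1,0,0,0,0,0,0]],
  ],
)

```text
time: 26.6
position: [0.4534, 0.284, 0.234]
ee_rot: [0.655, 0.756, 0.001, 0.0]
force: [0.3, 1.5, -0.9]
grip_width: 0.0163
```

```bash
python3 -c "
from h import *
b=vision.camera('side');cv2.imwrite('pics/s8.png',b)
s=status.get_state();print(s['position'],s['ee_rot'],s['force'],s['grip_width'])
p=s['position'];print('tip px if tip 41mm below tcp',proj('side',p-[0,0,.041]),'collar',proj('side',p-[0,0,.011]))
print('rel target',p+[.068,-.241,0]);twist([p[0]+.066,p[1]-.239,p[2]],YAW+np.pi/2,10)
cv2.imwrite('pics/s8b.png',cv2.resize(b[180:330,140:290],(600,600),interpolation=cv2.INTER_CUBIC))"
```

```text
[0.45307252 0.28384652 0.23293099] [6.54779315e-01 7.55820114e-01 5.78977703e-05 3.73828656e-05] [-0.03790188 -0.24245288 -0.67883816] 0.01646362927256793
tip px if tip 41mm below tcp (np.float64(213.0282569799042), np.float64(259.458042675883)) collar (np.float64(212.17709475123158), np.float64(248.16785957760226))
rel target [0.52107252 0.04284652 0.23293099]
10 rows shift [-0.615  0.078 -0.   ] turn [ 0. -0. -0.]
```

View pics/s8b.png

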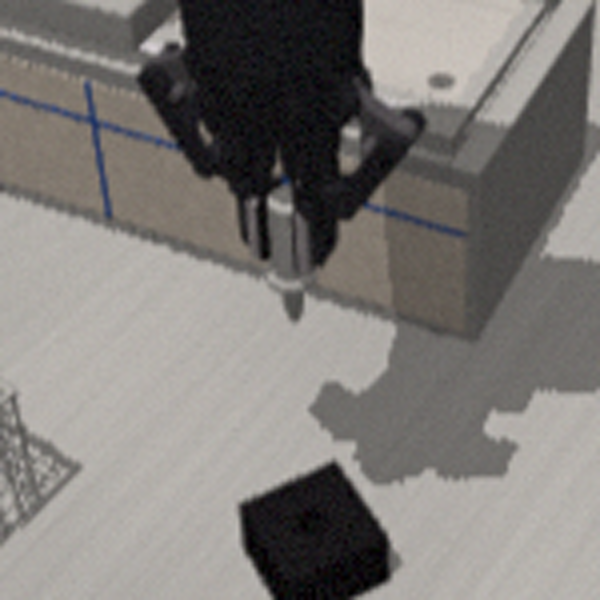

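The pin hangs straight in the jaws. Its tip is at crop (294,320), px (213.1,259.6), where the prediction from the TCP is (213.0,259.5). Carrying it over the hole.

Emit:
drive_tool(
  deltas=[
    [[1,-0.3,0.04,0,0,0,0],[1,-0.6,0.07,0,0,0,0],[1,-0.8,0.1,0,0,0,0],[1,-0.8,0.1,0,0,0,0],[1,-0.8,0.1,0,0,0,0],[1,-0.8,0.1,0,0,0,0],[1,-0.8,0.1,0,0,0,0],[1,-0.7,0.08,0,0,0,0],[1,-0.4,0.05,0,0,0,0],[1,-0.13,0.01,0,0,0,0]],
  ],
)

```text
time: 27.65
position: [0.5178, 0.0438, 0.2322]
ee_rot: [0.656, 0.755, -0.0, -0.001]
force: [0.4, 0.7, -1.2]
grip_width: 0.017
```

Emit:
drive_tool(
  deltas=[
    [[1,0,0,0.1,0,0,0],[1,0,0,0.15,0,0,0],[1,0,0,0.15,0,0,0],[1,0,0,0.1,0,0,0],[1,0,0,0,0,0,0],[1,0,0,0,0,0,0],[1,0,0,0,0,0,0],[1,0,0,0,0,0,0],[1,0,0,0,0,0,0],[1,0,0,0,0,0,0]],
  ],
)

```text
time: 28.65
position: [0.5178, 0.0454, 0.2131]
ee_rot: [0.655, 0.756, 0.0, 0.0]
force: [0.2, 0.6, 0.4]
grip_width: 0.0164
```

```bash
python3 -c "
from h import *
b=vision.camera('side');cv2.imwrite('pics/s9.png',b)
s=status.get_state();p=s['position'];print(p,s['ee_rot'],s['force'],s['grip_width'])
t=np.array(proj('side',p-[0,0,.0412]));o=np.array([210,160]);print('tip px',t,(t-o+.5)*8,'hole',(np.array([249.77,199.94])-o+.5)*8,'at hole height',(np.array(proj('side',[p[0],p[1],.156]))-o+.5)*8)
cv2.imwrite('pics/s9b.png',cv2.resize(b[160:220,210:290],(640,480),interpolation=cv2.INTER_CUBIC))"
```

```text
[0.51779624 0.04540864 0.21300839] [6.54814404e-01 7.55789716e-01 2.83975331e-05 2.74982306e-05] [ 0.49333989  1.13497464 -0.25892896] 0.016667715901351597
tip px [249.59844475 194.39074096] [320.78755803 279.12592769] hole [322.16 323.52] at hole height [320.68554093 320.61445655]
```

View pics/s9b.png

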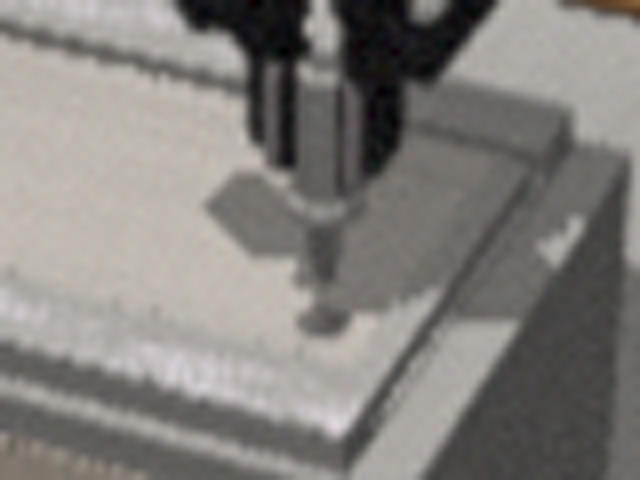

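The side crop shows the pin tip at about (320,283), straight above the cover hole at (322,322), with under 1 mm of sideways error. Lowering it in.

Emit:
drive_tool(
  deltas=[
    [[1,0,0,0.1,0,0,0],[1,0,0,0.12,0,0,0],[1,0,0,0.12,0,0,0],[1,0,0,0.12,0,0,0],[1,0,0,0.12,0,0,0],[1,0,0,0.12,0,0,0],[1,0,0,0.1,0,0,0],[1,0,0,0.1,0,0,0],[1,0,0,0.1,0,0,0],[1,0,0,0,0,0,0]],
  ],
)

```text
time: 29.7
position: [0.5175, 0.0455, 0.1724]
ee_rot: [0.655, 0.756, -0.0, -0.0]
force: [-0.3, 0.6, -0.7]
grip_width: 0.0166
```

Emit:
drive_tool(
  deltas=[
    [[1,0,0,0.02,0,0,0],[1,0,0,0.02,0,0,0],[1,0,0,0.01,0,0,0],[1,0,0,0.005,0,0,0],[1,0,0,0.005,0,0,0],[1,0,0,0,0,0,0],[1,0,0,0,0,0,0],[1,0,0,0,0,0,0],[1,0,0,0,0,0,0],[1,0,0,0,0,0,0]],
  ],
)

```text
time: 30.7
position: [0.5178, 0.0455, 0.1706]
ee_rot: [0.655, 0.756, 0.0, 0.0]
force: [0.1, 0.4, -0.3]
grip_width: 0.0167
```

Emit:
drive_tool(
  deltas=[
    [[0.5,0,0,0,0,0,0],[0.4,0,0,0,0,0,0],[0.2,0,0,0,0,0,0],[0,0,0,0,0,0,0],[-0.2,0,0,0,0,0,0],[-0.2,0,0,0,0,0,0],[-0.2,0,0,0,0,0,0],[-0.2,0,0,0,0,0,0],[-0.2,0,0,0,0,0,0],[-0.2,0,0,0,0,0,0]],
  ],
)

```text
time: 31.7
position: [0.5178, 0.0454, 0.1705]
ee_rot: [0.655, 0.756, -0.0, -0.0]
force: [0.2, 0.4, 0.1]
grip_width: 0.0513
```

Emit:
drive_tool(
  deltas=[
    [[-0.2,0,0,-0.2,0,0,0],[-0.2,0,0,-0.4,0,0,0],[-0.2,0,0,-0.5,0,0,0],[-0.2,0,0,-0.6,0,0,0],[-0.2,0,0,-0.6,0,0,0],[-0.2,0,0,-0.5,0,0,0],[-0.2,0,0,-0.3,0,0,0],[-0.2,0,0,0,0,0,0],[-0.2,0,0,0,0,0,0],[-0.2,0,0,0,0,0,0]],
  ],
)

```text
time: 32.7
position: [0.5174, 0.0455, 0.2935]
ee_rot: [0.655, 0.756, -0.001, -0.001]
force: [-0.5, 1.5, -0.1]
grip_width: 0.0513
```

```bash
python3 -c "
from h import *
b=vision.camera('side');cv2.imwrite('pics/s10.png',b)
s=status.get_state();print(s['position'],s['force'],s['grip_width'],s['time'])
o=np.array([200,150]);L=np.array([.5178,.0455,0])
for n,z in(('collar top',.16),('collar bottom',.156),('pin top',.205)): print(n,(np.array(proj('side',L+[0,0,z]))-o+.5)*8)
cv2.imwrite('pics/s10b.png',cv2.resize(b[150:220,200:290],(720,560),interpolation=cv2.INTER_CUBIC))"
```

```text
[0.51744026 0.04547431 0.29351027] [-0.59720182 -1.1545653   0.41461605] 0.05166205397387482 32.75
collar top [400.54341996 390.34264163]
collar bottom [400.51820631 400.76424923]
pin top [400.83589875 269.45181097]
```

View pics/s10b.png

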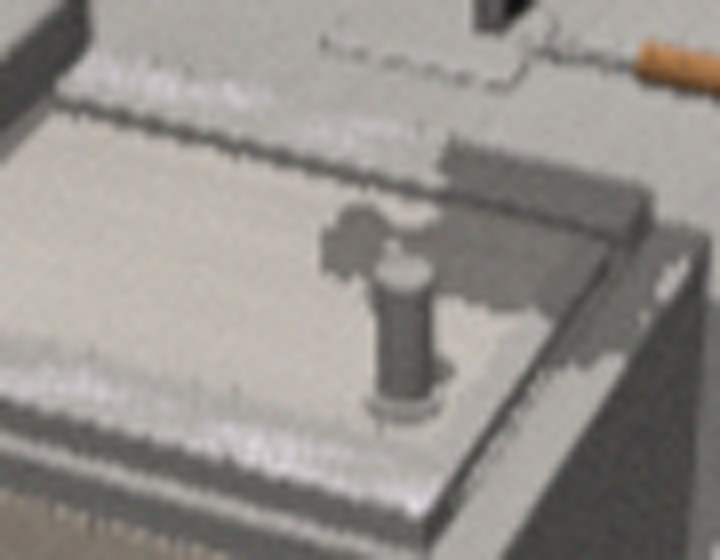

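The side crop shows the pin upright. Its top is at (404,269) against (401,269) predicted for full seating, the collar is flat on the cover at about (402,402), and the gripper is clear. Handing in.

```bash
python3 -c "
from h import *
print(ticket.sign_off())"
```

```text
the job is handed in; nothing more can be done
None
```

The fryer is closed and locked, and I handed the job in at about 32.8 s of the 72 s allowed. No verdict is reported.

**Cover:** I pressed on it with the shut fingertips and dragged it about 76 mm to the front stop. Press readings ran from 10 to 15.3 N while dragging. At the stop the drag force rose from about 4 N to 8 N, and in the side view the cover's hole landed on the lock hole position to within 0.1 px. I only saw the force at the end of each move, so the 18 N limit is not checked between readings.

**Pin:** I took the steel pin from the stand, not the red look-alike. I lowered it through the cover's hole with no contact force, released it about 1 mm above its seat and withdrew. In the last picture it stands upright with its collar on the cover, and its top is within about half a pixel of the fully seated position.

**Disagreements:**
- The two cameras differed by 2 to 4 mm on positions, which was within the fit.
- The gripper read 16.6 mm on the 18 mm grip, but the pin was held straight.
- I did not measure the canister, basket and spatula again at the end. I kept the arm's path clear of them.

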